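Hold the parts case open for refilling

TASK

The square screw jar beside the parts case has been knocked over: first stand it upright on its base on the bench, without dropping it, and let go of it. Then lift the lid of the parts case and hold it open at 60 degrees from closed so that a colleague can refill the case from the jar; the lid springs shut by itself, so finish with the gripper still holding it there, and leave the other things on the bench where they are.

Things in the scene. Friction and masses are not known exactly. Their poses are not given: they have to be found in the camera images.
- jar_center (a point): Centre of the toppled jar: white square plastic jar, 50 x 50 mm, 66 mm tall, plus black round cap 42 mm across, 20 mm high; total 86 mm, 0.11-0.21 kg. This point is half-way up, 43 mm from the base. It starts lying on a flat side (point 25 mm above the bench; 43 mm once upright), cap within about 40 degrees of +x. z axis: base to cap; x, y square to the flat sides.
- lid (a joint): Opening angle of the case's lid, rad: 0 closed (level), 1.047 is 60 degrees, mechanical stop at 1.8. A light spring and gravity shut it from every angle; it takes about 2 to 3 N at the handle.
- lid_handle (a point): Middle of the lid's steel bow handle: round bar 10 mm thick, 100 mm long, parallel to the hinge, its centre line 40 mm above the lid's top. Closed, it is 145 mm from the hinge line (robot's side), 46 mm above it and 35 mm in from the free edge. Turns with the lid: x free edge to hinge, y along bar, z out of the lid's top. Lid: grey plate 180 (x) x 220 (y) x 6 mm.
- lid_hinge (a point): Middle of the hinge line at the far top edge of the case, 70 mm above the bench; fixed to the case. y axis along the hinge, x away from the robot's side; the lid turns positively about +y, its edge nearer the robot rising. Case: black open plastic box, 180 (x) x 220 (y) x 70 mm high, screwed to the bench.
- mug: Bystander: white mug, 80 mm across, 90 mm high; origin under its centre.
- driver: Bystander: screwdriver lying on the bench; origin under its middle, handle to its -x.
- tray: Bystander: open black tray of screws, 90 x 130 x 35 mm; origin under its centre.
- wrench: Bystander: flat three-armed socket wrench, arms 70 mm long, 18 mm thick; origin under its centre.
Things that resemble listed ones, but are neither listed nor needed, are in the scene too. Of the things like the part that bears jar_center, leave any that is blue; of the rest the larger one is meant.

How it is judged:
By the outcome, as a careful person would: the job done as asked, in the order asked, and still so for the second after the job is handed in, while the arm keeps its last pose, push and grip.
It also fails if it takes over 51 s, if anything falls off the work surface, if the arm or the gripper's body presses on something with over 40 N, if the wrist force passes 120 N, or if a joint passes its speed limit or range.

ROBOT

A 6-joint arm with a two-finger parallel gripper is mounted at the origin on the work surface. World frame = base frame: x ahead of the robot, y to its left, z up, the work surface at z = 0. Lengths are in m, angles in rad, forces in N, time in s.
With the tool pointing down it reaches from about 0.425 to 1.125 m from the base axis. Payload 14.9 kg.
Tool frame: the origin (TCP) lies on the mounting face of the last link; the fingertips stand 191 mm ahead of it and the grasp point (between the pads) lies 172 mm ahead of it; z points along the fingers, y is the direction in which the jaws open and shut (so a half turn about z gives the same grasp; the last joint's range is limited). The gripper opens to 91 mm and grips with 3 to 60 N. Pads are 32 mm wide; open, the fingers measure 118 mm over their backs; the gripper's body (76 mm by 178 mm) begins 60 mm behind the grasp point.
Start: joints at [1.242, 0.379, 1.734, -0, 1.028, -0.033], TCP at [0.204, 0.67, 0.405] pointing down, gripper open.
Joint ranges: [-2.77, 2.77], [-0.74, 2.19], [0, 2.66], [-1.06, 4.2], [0.31, 2.87], [-3.08, 3.08]. Speed limits (rad/s): [1.89, 1.89, 2.39, 3.14, 3.14, 3.14].

INTERFACE

Orientations are given as a unit quaternion [x, y, z, w].
In Python, from station import observe, grab_frame, hand_in gives the robot as it stands.
- The arm moves only by the tool apply_moves, never from a script. Its argument "moves" is a list of rows, each a list of 5 numbers: the opening, from -1 (shut) to 1 (fully open), then the shift along the tool's x, y, z in m, then the turn about the tool's z in degrees. In form: [[hand, x, y, z, turn], ...]. A call has 1 to 10 rows; each row shifts and turns the commanded pose from where the row before left it, along the tool's axes as they then stand; what a row does not reach is not made up. A row lasts 1/12 s, in which the tool goes at most 41.7 mm and 7.16 degrees, less where a joint would pass 70% of its speed; a pose out of reach is approached as far as the arm can. A call is refused whole if a number of a shift passes 0.0417 or a number of a turn 7.16, either way. A call with a gripper value outside its range is refused whole. The fingers move at their own pace and stop on an object; "newtons" is the grip in N (left out, the last holds). Time passes only in rows, so rows that do not move let the fingers close. It gives the time, the measured TCP pose, the force and the opening at its end, in the units of the state.
- observe(): the state, without advancing time (a new reading comes with each control period).
- grab_frame(name): name is "scene" or "top" or "wrist"; returns a dict with "color" (400x640x3 uint8, red, green, blue), "z_map" (400x640 float32, m along the optical axis (not along the pixel's ray), 0 where there is no reading), "fx", "fy", "cx", "cy" (pixels), "dist" ([k1, k2, p1, p2, k3] as OpenCV has them; the pictures are not rectified), "R" (3x3) and "t" (3): a world point X has camera coordinates R X + t; the wrist camera has in their place "tool_from_camera" (4x4, takes a point from camera to tool coordinates, whose origin is the TCP and whose axes are the flange's). Camera axes: x right, y down, z forward; pixel columns grow to the right and rows downward; lengths in m; the calibration is good to about 2 mm. A picture is of the moment at which its call begins: read the wrist's pose just before it.
- hand_in(): hands the job in, once; it reports no verdict.
The state is a dict: "time_s": time; "joints": joint angles; "joint_velocities": joint speeds; "tau": joint torques, N m; "position": TCP position; "ee_rot": TCP orientation; "ft_force": force on the tool from outside, world axes, zero at the start; "ft_torque": the same for the moment, N m; "width": finger opening in m.
Only numpy, scipy, OpenCV 4.12 (cv2) and the standard library are available. Lean on these libraries where they do the work, as an engineer would, in place of code of your own. Each camera call takes 0.05 s, during which the arm holds its last target.

## Working session

There is one attempt and no reset: what is moved stays moved. The work goes in short steps, Python scripts to look and compute and a tool call to move; the robot and the scene stay as the last step left them, time stands still between calls to the robot, and variables do not carry over. Pictures are saved under pics/ and viewed, and the job is handed in when it is done.

Besides the shell and the picture viewer there is one more tool, called after "Emit:" as name(argument=value, ...) on one line, values as JSON. apply_moves: Moves the arm, as the interface text tells. Its arguments: {"type":"object","properties":{"moves":{"type":"array","items":{"type":"array","items":{"type":"number"}}},"newtons":{"type":"number"}},"required":["moves"]}

```bash
ls; mkdir -p pics
python3 - <<'E'
from station import *
import cv2,pickle
print(observe())
for n in ["scene","top","wrist"]:
    f=grab_frame(n); pickle.dump(f,open(f"{n}0.pkl","wb"))
    cv2.imwrite(f"pics/{n}0.png",f["color"][:,:,::-1])
    print(n,f["fx"],f["fy"],f["cx"],f["cy"],f["dist"],f.get("R"),f.get("t"),f.get("tool_from_camera"))
E
```

```text
pics
{'time_s': 0.0, 'joints': array([ 1.24166514e+00,  3.79417765e-01,  1.73473712e+00, -9.21320358e-06,
        1.02846379e+00, -3.32952109e-02]), 'joint_velocities': array([ 0.000938  ,  0.00080571,  0.00090971, -0.0012261 ,  0.00072138,
        0.0008988 ]), 'tau': array([-6.44365136e-03, -7.63762307e+01, -4.34325385e+01,  6.47702906e-02,
        4.27225430e-02, -7.85869793e-05]), 'position': array([0.20402665, 0.66943243, 0.40410333]), 'ee_rot': array([ 1.47376802e-01,  9.89080288e-01, -5.05322343e-04, -8.85767364e-05]), 'ft_force': array([-0.06862316,  0.477307  ,  0.57555359]), 'ft_torque': array([ 0.03381529, -0.01720109, -0.02400369]), 'width': 0.09127510265264993}
scene 404.38260345565226 404.38260345565226 319.50442338668194 192.42573639884085 [-0.01670167  0.          0.          0.          0.        ] [[-0.8025619   0.59643048 -0.01284795]
 [ 0.51128707  0.6765767  -0.52993349]
 [-0.30737586 -0.43187342 -0.84794188]] [ 0.48292433 -0.26966799  1.61096697] None
top 413.05858444213663 413.05858444213663 314.0749763938969 196.04456875490533 [-0.03400442  0.          0.          0.          0.        ] [[ 0.02789896 -0.99930553  0.0247003 ]
 [-0.99156701 -0.03079443 -0.12588319]
 [ 0.1265564  -0.02098    -0.99173752]] [-0.02760233  0.63375121  1.19782449] None
wrist 309.4111715470817 309.4111715470817 320.01691018048194 202.03179467896325 [-0.02206438  0.          0.          0.          0.        ] None None [[-1.35024990e-03 -9.69588378e-01 -2.44737723e-01  6.94712150e-02]
 [ 9.99997905e-01 -9.32617008e-04 -1.82232821e-03  4.89193602e-04]
 [ 1.53866169e-03 -2.44739671e-01  9.69587606e-01  2.14279744e-02]
 [ 0.00000000e+00  0.00000000e+00  0.00000000e+00  1.00000000e+00]]
```

View pics/scene0.png

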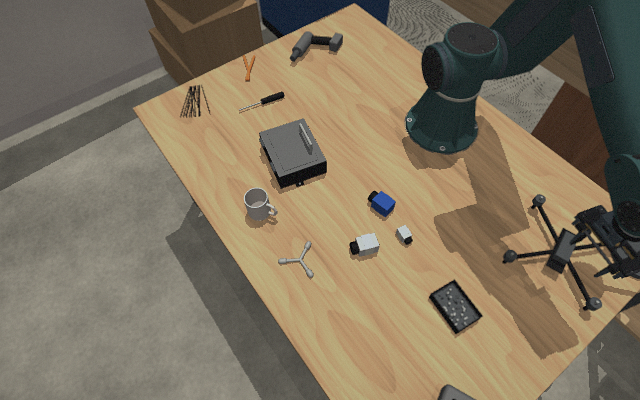

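View pics/top0.png

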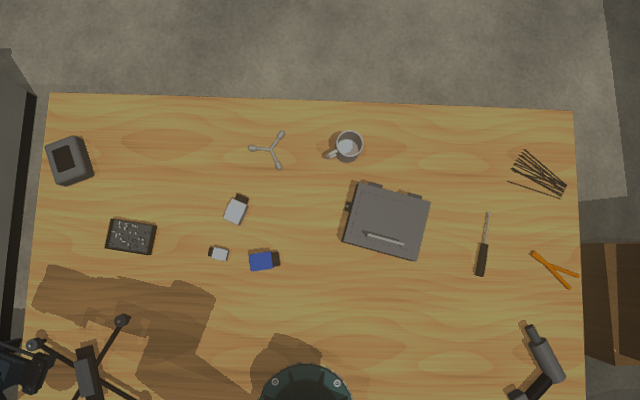

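View pics/wrist0.png

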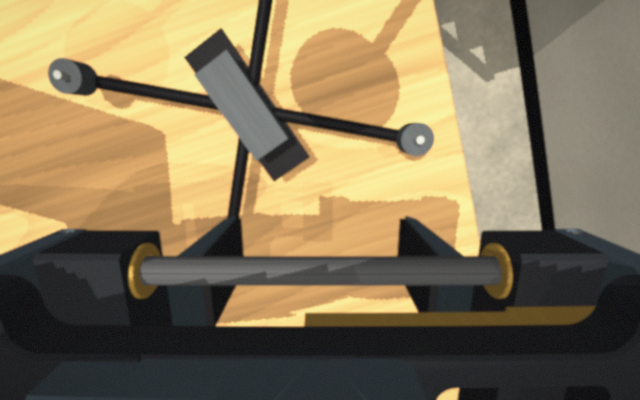

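The top view shows the large white jar at about (235,209), with its cap at (241,198). The small white jar is at (219,254), the blue one at (263,260), the case at (386,220) and its handle at (384,239).

```bash
cat > h.py <<'E'
import numpy as np,cv2,pickle
def cloud(f,R=None,t=None):
    K=np.array([[f["fx"],0,f["cx"]],[0,f["fy"],f["cy"]],[0,0,1.]])
    h,w=f["z_map"].shape
    uv=np.stack(np.meshgrid(np.arange(w),np.arange(h)),-1).reshape(-1,1,2).astype(float)
    n=cv2.undistortPoints(uv,K,np.array(f["dist"])).reshape(h,w,2)
    z=f["z_map"][...,None]
    P=np.concatenate([n*z,z],-1)
    if R is None: R,t=f["R"],f["t"]
    W=(P-t)@R
    W[f["z_map"]==0]=np.nan
    return W
def wcloud(f,pos,q):
    from scipy.spatial.transform import Rotation as Ro
    T=np.array(f["tool_from_camera"]); Rw=Ro.from_quat(q).as_matrix()
    R=(Rw@T[:3,:3]); t=Rw@T[:3,3]+pos
    return cloud(f,R.T,-R.T@t)
E
python3 - <<'E'
from h import *
np.set_printoptions(precision=4,suppress=True)
f=pickle.load(open("top0.pkl","rb")); W=cloud(f)
for n,(u,v) in dict(jar=(235,210),cap=(242,199),small=(218,254),smallcap=(212,249),blue=(262,260),bluecap=(276,259),h0=(365,234),h1=(404,244),hm=(384,239),lid=(386,215),bench=(300,210)).items(): print(n,W[v,u])
for n,(y0,y1,x0,x1) in dict(jar=(190,226,218,256),case=(175,265,335,435)).items():
    sub=W[y0:y1,x0:x1].reshape(-1,3); z=sub[:,2]
    if n=="jar": m=z>0.035
    else: m=(z>0.065)&(z<0.09)
    p=sub[m]; print(n,m.sum(),p.mean(0),cv2.minAreaRect(p[:,:2].astype(np.float32)))
    if n=="case":
        p=sub[z>0.1]; print("handle",len(p),p.mean(0),cv2.minAreaRect(p[:,:2].astype(np.float32)))
    else: np.set_printoptions(linewidth=250);print((W[y0:y1:2,x0:x1:2,2]*1000).round(0))
c=f["color"][:,:,::-1]
cv2.imwrite("pics/t1.png",cv2.resize(c[180:280,190:290],(800,800),interpolation=cv2.INTER_CUBIC)[:600])
cv2.imwrite("pics/t2.png",cv2.resize(c[170:270,330:440],None,fx=6,fy=6,interpolation=cv2.INTER_CUBIC))
E
```

```text
jar [0.584  0.2228 0.0538]
cap [0.6176 0.2044 0.0505]
small [0.454  0.2696 0.0339]
smallcap [0.468  0.2888 0.031 ]
blue [0.4407 0.1376 0.0504]
bluecap [0.4448 0.0969 0.052 ]
h0 [ 0.5239 -0.1586  0.0737]
h1 [ 0.4981 -0.2713  0.0784]
hm [ 0.5097 -0.2049  0.1208]
lid [ 0.5805 -0.2185  0.0784]
bench [0.5945 0.0323 0.0027]
jar 476 [0.5859 0.2205 0.0495] ((0.5891621112823486, 0.22043880820274353), (0.051376014947891235, 0.08587794750928879), 68.93917846679688)
[[ 3. -1. -1.  0.  0.  3. -1.  1.  3. -4. -0. -1.  3. -4.  2.  0.  1.  8.  2.]
 [-1.  0. -1. -7.  0.  1.  0. -1.  1.  2.  3.  1.  3.  1.  3. -3.  5. -3.  1.]
 [-1. -1. -0.  1.  2. -1.  5. -3. -2.  4. 45. -1.  3. -1.  2.  0. -1. -3.  1.]
 [ 3.  2. -2.  2.  3. -1. -1. -0.  0. 34. 45. 45. 51.  0. -0.  8. -4.  1. -1.]
 [-2.  0.  1.  4.  0.  4.  5.  3.  2. 40. 49. 47. 44. 43. 43. 36.  3.  5.  2.]
 [ 3.  4.  3. -2.  0.  0.  3. 53. 50. 47. 47. 46. 45. 47. 40. 34. -0. -0. -1.]
 [ 7.  4.  0. -2.  3.  4. 51. 48. 53. 53. 50. 48. 41. 41. 38. 28. -2.  1.  1.]
 [-2.  3.  3.  0. -1.  4. 51. 52. 52. 52. 52. 49. 48. 51. 33.  3.  3.  4.  2.]
 [ 0.  3.
[... 369 characters left out ...]
 1. -1. nan  2.]
 [ 4. -3.  5. 51. 53. 54. 54. 56. 51. 51. 53. 56. 46. 13.  1.  4.  1.  4. -2.]
 [ 3. -0. -0. 51. 56. 50. 47. 49. 50. 52. 52. 50. 34.  2. -2.  0.  2. -2. -1.]
 [ 1.  4.  3.  5. 48. 57. 54. 49. 51. 53. 49. 49. 22.  5.  0. -2. -2.  0. -1.]
 [ 0.  0. -1. -1.  2.  1.  1. 46. 55. 50. 49. 35. -1.  2.  6. -0.  4.  2.  1.]
 [ 4. -2.  4. -3. -1.  1. -3. -3. -1. 51. 55. 19.  0.  5. -3.  4.  4.  1. -4.]]
case 4507 [ 0.5655 -0.2219  0.0781] ((0.5671800374984741, -0.22403526306152344), (0.21856679022312164, 0.1895975023508072), 76.31578063964844)
handle 133 [ 0.5103 -0.2088  0.1213] ((0.5107997059822083, -0.2083319127559662), (0.10437096655368805, 0.011143944226205349), 77.27648162841797)
```

View pics/t1.png

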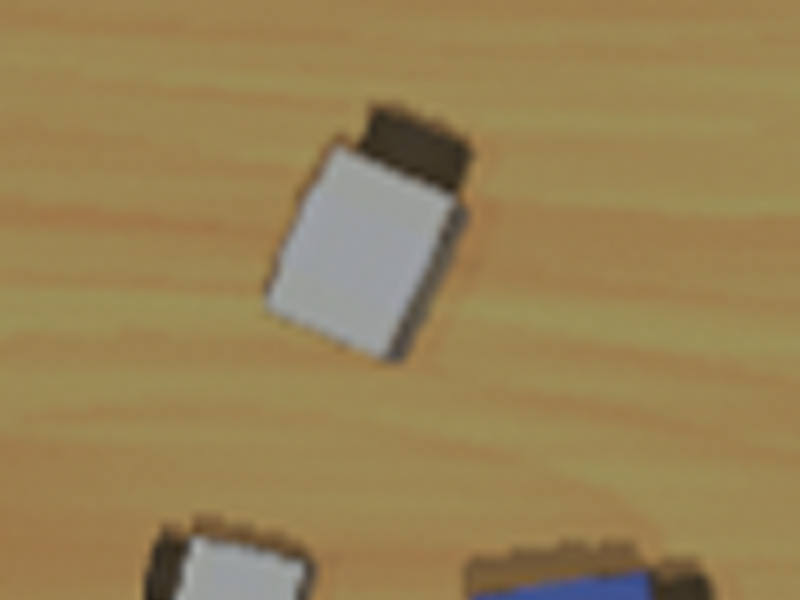

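View pics/t2.png

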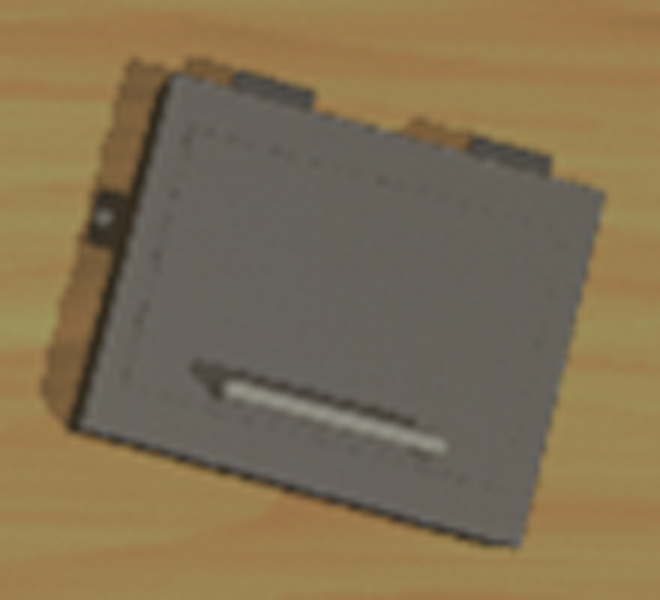

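Run:
```python
from h import *
np.set_printoptions(precision=3,suppress=True,linewidth=200)
f=pickle.load(open("wrist0.pkl","rb"))
W=wcloud(f,np.array([0.20402665, 0.66943243, 0.40410333]),[ 1.47376802e-01,9.89080288e-01,-5.05e-04,-8.9e-05])
for u,v in [(70,75),(245,105),(415,138),(320,115),(265,20),(345,70),(60,150),(525,150)]: print(u,v,W[v,u])
f=pickle.load(open("top0.pkl","rb")); W=cloud(f)
for u,v in [(90,365),(122,322),(36,345),(130,236),(268,150),(281,134),(347,147)]: print(u,v,W[v,u])
```

```text
70 75 [0.019 0.467 0.061]
245 105 [0.098 0.624 0.066]
415 138 [0.179 0.777 0.064]
320 115 [0.128 0.692 0.035]
265 20 [0.024 0.666 0.04 ]
345 70 [ 0.088  0.735 -0.001]
60 150 [ 0.071  0.371 -0.   ]
525 150 [ 0.443  1.381 -0.756]
90 365 [0.133 0.609 0.058]
122 322 [0.255 0.526 0.062]
36 345 [0.183 0.766 0.061]
130 236 [0.499 0.54  0.018]
268 150 [0.778 0.138 0.011]
281 134 [0.828 0.099 0.02 ]
347 147 [ 0.798 -0.109  0.002]
```

Emit:
apply_moves(moves=[[1,-0.027,-0.016,0,0],[1,-0.027,-0.016,0,0],[1,-0.027,-0.016,0,0],[1,-0.027,-0.016,0,0],[1,-0.027,-0.016,0,0],[1,-0.027,-0.016,0,0],[1,-0.027,-0.016,0,0],[1,-0.027,-0.016,0,0],[1,-0.027,-0.016,0,0],[1,-0.027,-0.016,0,0]], newtons=4)

```text
time_s: 0.98
position: [0.4165, 0.4365, 0.4046]
ee_rot: [0.147, 0.989, -0.0, -0.0]
ft_force: [0.2, 0.5, -0.1]
width: 0.0915
```

Emit:
apply_moves(moves=[[1,-0.027,-0.016,0,0],[1,-0.027,-0.016,0,0],[1,-0.027,-0.016,0,0],[1,-0.027,-0.016,0,0],[1,-0.027,-0.016,0,0],[1,-0.027,-0.016,0,0],[1,-0.027,-0.016,0,0],[1,-0.027,-0.016,0,0],[1,-0.027,-0.016,0.02,4.3],[1,0,0,0.02,0]])

```text
time_s: 1.82
position: [0.6092, 0.2261, 0.3653]
ee_rot: [0.188, 0.982, 0.001, 0.002]
ft_force: [0.0, 0.8, -0.2]
width: 0.0916
```

Emit:
apply_moves(moves=[[1,0,0,0.02,0],[1,0,0,0,0],[1,0,0,0,0]])

```text
time_s: 2.07
position: [0.6059, 0.2292, 0.3441]
ee_rot: [0.184, 0.983, -0.001, -0.001]
ft_force: [-0.1, 0.3, 0.2]
width: 0.0911
```

```bash
cat > snap.py <<'E'
import sys
from h import *
from station import *
from scipy.spatial.transform import Rotation as Ro
np.set_printoptions(precision=4,suppress=True,linewidth=200)
n=sys.argv[1]
o=observe()
R=Ro.from_quat(o["ee_rot"]).as_matrix()
print("t",o["time_s"],"grasp",o["position"]+R[:,2]*.172,"yawx",np.degrees(np.arctan2(R[1,0],R[0,0])),"tilt",R[2,2],"w",o["width"],"F",o["ft_force"],"j",o["joints"])
for c in sys.argv[2:]:
    f=grab_frame(c); pickle.dump((f,o),open(f"{c}_{n}.pkl","wb"))
    cv2.imwrite(f"pics/{c}_{n}.png",f["color"][:,:,::-1])
E
python3 snap.py 1 wrist
```

```text
t 2.0667 grasp [0.6056 0.2291 0.1721] yawx 158.75257317285354 tilt -0.999997596265347 w 0.09105739003981818 F [-0.067   0.277   0.1857] j [ 0.3256  0.3739  1.8699  0.      0.8999 -0.8743]
```

View pics/wrist_1.png

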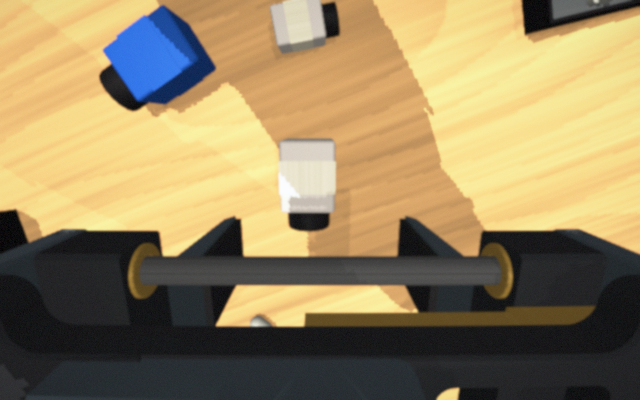

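The jar sits well aligned at (307,185), cap towards the fingers. I'll refine its pose from this view.

Run:
```python
from h import *
f,o=pickle.load(open("wrist_1.pkl","rb"))
W=wcloud(f,o["position"],o["ee_rot"])
S=W[125:235,265:350].reshape(-1,3)
z=S[:,2]
for lo in (0.03,0.042):
  p=S[(z>lo)&(z<.08)]; print(len(p),p.mean(0),np.median(p[:,2]),cv2.minAreaRect(p[:,:2].astype(np.float32)))
print(W[222,308],W[175,307],W[143,307], W[60,240])
g=o["position"][:2]; ax=np.array([np.cos(np.radians(-21.25)),np.sin(np.radians(-21.25))]); la=np.array([-ax[1],ax[0]])
p=S[(z>.03)&(z<.08)]
print("axis",np.percentile((p[:,:2]-g)@ax,[1,5,95,99]),"lat",np.percentile((p[:,:2]-g)@la,[1,5,50,95,99]))
```

```text
4756 [0.58484456 0.22476376 0.04743879] 0.048562638636048316 ((0.5891428589820862, 0.2228330373764038), (0.05026347562670708, 0.0857410728931427), 69.1226577758789)
4366 [0.5824169  0.22564434 0.04827625] 0.04866802696395594 ((0.5892890095710754, 0.22277730703353882), (0.05026347562670708, 0.0851525068283081), 69.1226577758789)
[0.61986066 0.2110528  0.04471407] [0.57767912 0.22714588 0.04774249] [0.55143646 0.23770437 0.04797351] [ 0.45560042  0.20368105 -0.00052947]
axis [-0.05587615 -0.05305731  0.02329902  0.02806225] lat [-0.03634949 -0.03373422 -0.01181276  0.01019224  0.01276746]
```

Emit:
apply_moves(moves=[[1,-0.015,-0.006,0,0],[1,-0.015,-0.006,0.01,0],[1,0,0,0.025,0],[1,0,0,0.025,0],[1,0,0,0.025,0],[1,0,0,0.023,0],[1,0,0,0.015,0],[1,0,0,0.01,0],[1,0,0,0,0],[1,0,0,0,0]], newtons=4)

```text
time_s: 2.95
position: [0.6303, 0.2071, 0.2121]
ee_rot: [0.184, 0.983, 0.0, 0.0]
ft_force: [0.5, 1.1, 0.8]
width: 0.0913
```

```bash
python3 snap.py 2 wrist
```

```text
t 2.95 grasp [0.6304 0.2071 0.0401] yawx 158.75012505993902 tilt -0.9999999186302703 w 0.09131656614643746 F [0.505  1.0934 0.823 ] j [ 0.2823  0.5846  1.8536 -0.0001  0.703  -0.9175]
```

View pics/wrist_2.png

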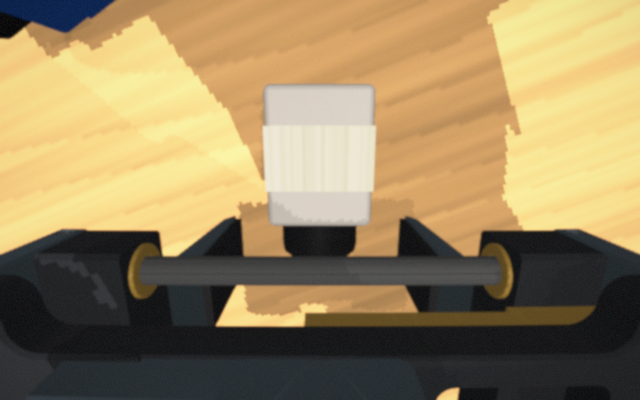

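The cap at (320,240) is centred between the fingers, so I'll close.

Emit:
apply_moves(moves=[[-1,0,0,0,0],[-1,0,0,0,0],[-1,0,0,0,0],[-1,0,0,0,0],[-1,0,0,0,0],[-1,0,0,0,0]], newtons=4)

```text
time_s: 3.5
position: [0.6298, 0.2072, 0.2119]
ee_rot: [0.184, 0.983, 0.0, 0.0]
ft_force: [-0.0, -0.5, -0.0]
width: 0.0542
```

```bash
python3 snap.py 3; python3 -c "
import numpy as np
p=None
for d in range(0,91,9):
    t=np.radians(d);q=np.array([76*np.cos(t)-25*np.sin(t),76*np.sin(t)+25*np.cos(t)])
    if p is not None: print(d,(q-p).round(1))
    p=q"
```

```text
t 3.5 grasp [0.6298 0.2072 0.0399] yawx 158.75313926490287 tilt -0.9999999867460866 w 0.05417248822263456 F [-0.0038 -0.4993 -0.0245] j [ 0.2827  0.5845  1.8545  0.      0.7024 -0.9173]
9 [-4.8 11.6]
18 [-6.6 10.7]
27 [-8.2  9.5]
36 [-9.6  8.1]
45 [-10.7   6.5]
54 [-11.6   4.8]
63 [-12.2   2.9]
72 [-12.5   0.9]
81 [-12.5  -1. ]
90 [-12.2  -3. ]
```

Emit:
apply_moves(moves=[[-1,0,0,0,0],[-1,0,0,0,0],[-1,0,0,0,0],[-1,0,0,0,0]], newtons=4)

```text
time_s: 3.83
position: [0.6298, 0.2072, 0.2117]
ee_rot: [0.184, 0.983, -0.0, 0.0]
ft_force: [-0.7, -0.2, 0.8]
width: 0.0419
```

Emit:
apply_moves(moves=[[-1,0.0024,0,-0.0058,0],[-1,0.0024,0,-0.0058,0],[-1,0.0033,0,-0.0053,0],[-1,0.0033,0,-0.0053,0],[-1,0.0041,0,-0.0047,0],[-1,0.0041,0,-0.0047,0],[-1,0,0,0,0]], newtons=4)

```text
time_s: 4.42
position: [0.611, 0.2147, 0.2444]
ee_rot: [0.184, 0.983, 0.0, 0.0]
ft_force: [-0.2, -0.5, -1.1]
width: 0.0416
```

```bash
python3 snap.py 4 wrist scene; python3 -c "
import cv2
c=cv2.imread('pics/scene_4.png');cv2.imwrite('pics/scene_4c.png',cv2.resize(c[170:290,310:450],None,fx=5,fy=5,interpolation=cv2.INTER_CUBIC))"
```

```text
t 4.4167 grasp [0.6111 0.2148 0.0724] yawx 158.77134984270737 tilt -0.9999996550380031 w 0.04155081105403134 F [-0.1659 -0.4885 -1.1178] j [ 0.3019  0.5159  1.8882  0.0001  0.7367 -0.8984]
```

View pics/wrist_4.png

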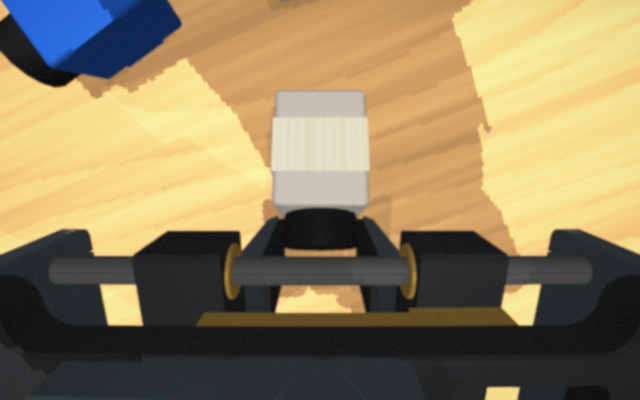

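View pics/scene_4c.png

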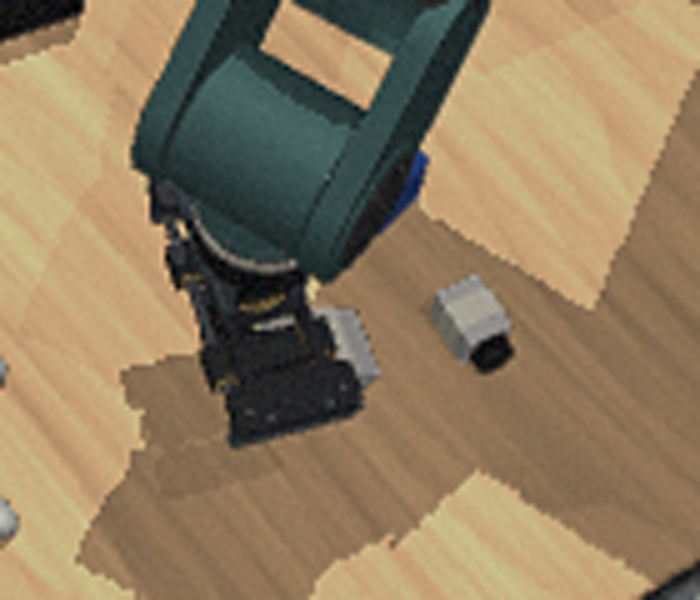

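Seen by the wrist camera, the cap at (320,230) is still held. I'll measure the tilt from the depth of the jar's top face.

```bash
cat > tilt.py <<'E'
import sys
from h import *
f,o=pickle.load(open(f"wrist_{sys.argv[1]}.pkl","rb"))
W=wcloud(f,o["position"],o["ee_rot"])
from scipy.spatial.transform import Rotation as Ro
R=Ro.from_quat(o["ee_rot"]).as_matrix(); g=o["position"]+R[:,2]*.172
c=f["color"].astype(int)
for v in range(int(sys.argv[2]),int(sys.argv[3]),8):
    p=np.nanmedian(W[v,300:341].reshape(-1,3),0); d=p-g
    print(v,"a %.1f z %.1f"%(-1000*d@R[:,0],1000*p[2]),c[v,300:341].mean(0).round())
E
python3 tilt.py 4 60 250
```

```text
60 a -111.3 z -1.4 [215. 163. 103.]
68 a -106.2 z -1.6 [216. 164. 104.]
76 a -101.3 z -1.2 [213. 162. 102.]
84 a -96.1 z -1.3 [214. 163. 103.]
92 a -86.4 z 44.5 [192. 183. 173.]
100 a -82.1 z 46.8 [199. 191. 181.]
108 a -77.9 z 48.8 [200. 191. 181.]
116 a -73.7 z 51.1 [208. 199. 185.]
124 a -69.5 z 53.3 [227. 222. 196.]
132 a -65.4 z 55.5 [228. 222. 197.]
140 a -61.3 z 57.4 [227. 222. 196.]
148 a -57.3 z 59.8 [228. 222. 197.]
156 a -53.4 z 61.6 [228. 222. 197.]
164 a -49.4 z 63.3 [228. 222. 197.]
172 a -45.7 z 65.1 [206. 197. 184.]
180 a -41.6 z 66.9 [204. 195. 184.]
188 a -37.9 z 68.9 [204. 195. 185.]
196 a -34.3 z 70.6 [205. 195. 185.]
204 a -30.2 z 71.4 [185. 177. 167.]
212 a -26.0 z 69.3 [23. 22. 24.]
220 a -22.0 z 71.5 [22. 21. 22.]
228 a -18.2 z 73.4 [22. 22. 22.]
236 a -14.8 z 75.3 [24. 23. 24.]
244 a -10.9 z 76.7 [23. 23. 23.]
```

Tilt is 26.5°, against 27° planned. It pivots well, so I'll continue.

Emit:
apply_moves(moves=[[-1,0.0048,0,-0.004,0],[-1,0.0048,0,-0.004,0],[-1,0.0053,0,-0.0033,0],[-1,0.0053,0,-0.0033,0],[-1,0.0058,0,-0.0024,0],[-1,0.0058,0,-0.0024,0],[-1,0,0,0,0]])

```text
time_s: 5.1
position: [0.581, 0.2263, 0.2634]
ee_rot: [0.184, 0.983, 0.0, 0.0]
ft_force: [1.6, -1.7, 2.1]
width: 0.0417
```

```bash
python3 snap.py 5 wrist; python3 tilt.py 5 60 250
```

```text
t 5.1 grasp [0.5811 0.2263 0.0914] yawx 158.77838049022645 tilt -0.9999999473548855 w 0.04165435555606238 F [ 1.6033 -1.6612  2.1019] j [ 0.334   0.4569  1.9374  0.      0.747  -0.8664]
60 a -115.0 z -1.6 [191. 145.  93.]
68 a -109.7 z -1.2 [208. 158. 100.]
76 a -104.0 z -1.6 [214. 163. 103.]
84 a -98.2 z -1.4 [217. 165. 105.]
92 a -92.8 z -1.5 [215. 163. 103.]
100 a -87.0 z -1.2 [216. 164. 104.]
108 a -81.3 z -1.5 [218. 167. 106.]
116 a -75.4 z -1.5 [206. 161. 113.]
124 a -69.5 z 36.5 [175. 167. 158.]
132 a -64.6 z 42.9 [186. 178. 163.]
140 a -60.0 z 49.3 [204. 195. 171.]
148 a -55.6 z 54.7 [204. 196. 172.]
156 a -51.3 z 60.1 [204. 196. 172.]
164 a -47.4 z 64.8 [204. 196. 172.]
172 a -43.1 z 69.5 [178. 170. 159.]
180 a -39.7 z 74.3 [178. 170. 159.]
188 a -36.0 z 78.7 [184. 175. 165.]
196 a -31.9 z 79.4 [187. 179. 169.]
204 a -28.0 z 80.9 [22. 22. 22.]
212 a -24.8 z 84.9 [20. 19. 20.]
220 a -21.8 z 89.2 [18. 17. 19.]
228 a -18.6 z 92.2 [20. 20. 20.]
236 a -12.9 z 89.8 [20. 20. 21.]
244 a -6.3 z 84.7 [19. 20. 20.]
```

View pics/wrist_5.png

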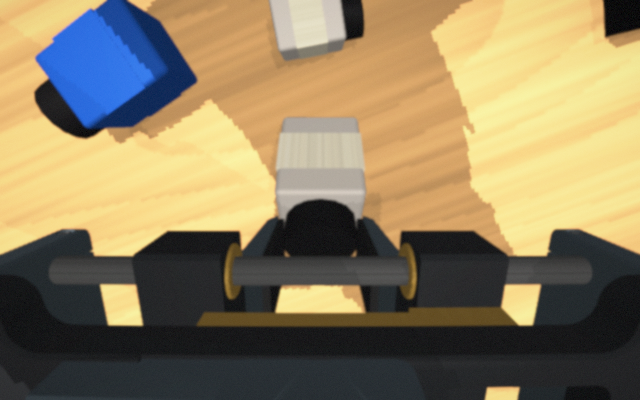

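Emit:
apply_moves(moves=[[-1,0.0061,0,-0.0014,0],[-1,0.0061,0,-0.0014,0],[-1,0.0062,0,-0.0005,0],[-1,0.0062,0,-0.0005,0],[-1,0.0062,0,0.0005,0],[-1,0.0062,0,0.0005,0],[-1,0,0,0,0]])

```text
time_s: 5.73
position: [0.5461, 0.2396, 0.2652]
ee_rot: [0.184, 0.983, -0.0, -0.001]
ft_force: [-2.0, 0.2, 4.6]
width: 0.0419
```

```bash
python3 snap.py 6 wrist; python3 tilt.py 6 120 250
```

```text
t 5.7333 grasp [0.5459 0.2396 0.0932] yawx 158.78121894315396 tilt -0.999999316394788 w 0.04187437995460269 F [-2.0178  0.1584  4.561 ] j [ 0.3744  0.4198  1.9925  0.0003  0.7304 -0.8263]
120 a -72.5 z -1.5 [210. 160. 101.]
128 a -66.5 z -1.5 [216. 165. 104.]
136 a -60.4 z -1.2 [218. 167. 105.]
144 a -54.3 z -1.2 [217. 165. 105.]
152 a -48.2 z -1.4 [218. 166. 105.]
160 a -44.4 z 21.1 [136. 131. 122.]
168 a -41.1 z 38.3 [158. 151. 133.]
176 a -37.8 z 52.6 [160. 154. 135.]
184 a -35.2 z 64.3 [138. 131. 124.]
192 a -32.2 z 72.7 [203. 193. 183.]
200 a -28.5 z 73.3 [123. 118. 112.]
208 a -26.4 z 83.6 [17. 16. 17.]
216 a -24.0 z 91.1 [25. 24. 25.]
224 a -19.1 z 90.9 [25. 24. 24.]
232 a -14.1 z 89.7 [25. 24. 26.]
240 a -9.6 z 88.7 [23. 23. 23.]
248 a -4.6 z 87.8 [23. 22. 22.]
```

View pics/wrist_6.png

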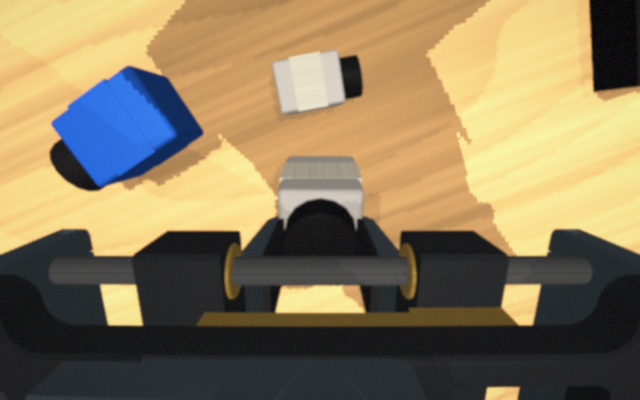

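Emit:
apply_moves(moves=[[-1,0.006,0,0.0012,0],[-1,0.006,0,0.0015,0],[-1,0,0,0,0],[-1,0,0,0,0]])

```text
time_s: 6.12
position: [0.5358, 0.2437, 0.2625]
ee_rot: [0.184, 0.983, -0.0, -0.0]
ft_force: [-0.6, 0.2, 0.1]
width: 0.0419
```

```bash
python3 snap.py 7 wrist; python3 tilt.py 7 160 250
```

```text
t 6.1167 grasp [0.5357 0.2436 0.0905] yawx 158.76939097168272 tilt -0.9999997316281097 w 0.04186514414851804 F [-0.6112  0.1778  0.0511] j [ 0.3873  0.4143  2.0086  0.      0.7194 -0.813 ]
160 a -42.3 z -1.4 [217. 166. 105.]
168 a -35.8 z -1.3 [167. 139. 110.]
176 a -35.0 z 31.9 [147. 140. 124.]
184 a -33.5 z 52.3 [137. 132. 123.]
192 a -31.4 z 66.9 [191. 182. 172.]
200 a -28.0 z 68.0 [150. 144. 135.]
208 a -26.9 z 82.8 [16. 16. 15.]
216 a -23.0 z 87.2 [31. 30. 31.]
224 a -18.9 z 87.2 [30. 29. 29.]
232 a -14.1 z 86.9 [30. 29. 30.]
240 a -9.5 z 86.4 [28. 27. 27.]
248 a -5.0 z 86.1 [28. 27. 27.]
```

Emit:
apply_moves(moves=[[-1,0.001,0,0.001,0],[-1,0.001,0,0.001,0],[-1,0,0,0.001,0],[-1,0,0,0,0]])

```text
time_s: 6.5
position: [0.5344, 0.2443, 0.2598]
ee_rot: [0.184, 0.983, -0.0, -0.0]
ft_force: [-1.2, 0.3, 3.2]
width: 0.0421
```

```bash
python3 snap.py 8 wrist; python3 tilt.py 8 160 250
```

```text
t 6.5 grasp [0.5344 0.2443 0.0878] yawx 158.74350664288252 tilt -0.9999999906377537 w 0.042107749726266366 F [-1.2252  0.341   3.2094] j [ 0.3891  0.4176  2.0109  0.      0.7133 -0.8107]
160 a -42.5 z -1.5 [217. 166. 105.]
168 a -36.4 z -1.1 [211. 162. 106.]
176 a -34.8 z 28.0 [144. 138. 121.]
184 a -33.6 z 51.1 [137. 130. 122.]
192 a -31.9 z 65.6 [199. 191. 180.]
200 a -28.8 z 69.1 [114. 109. 103.]
208 a -27.7 z 84.2 [20. 19. 20.]
216 a -23.7 z 85.9 [34. 32. 33.]
224 a -19.3 z 85.9 [32. 30. 31.]
232 a -14.5 z 85.8 [31. 29. 30.]
240 a -10.5 z 85.7 [30. 29. 30.]
248 a -5.9 z 85.4 [28. 28. 28.]
```

View pics/wrist_8.png

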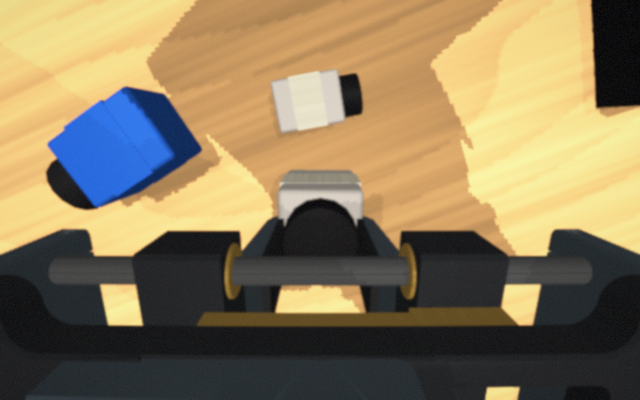

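Emit:
apply_moves(moves=[[-1,0,0,-0.0005,0],[-1,0,0,0,0],[0.0,0,0,0,0],[0.1,0,0,0,0],[0.3,0,0,0,0],[1,0,0,0,0],[1,0,0,0,0],[1,0,0,0,0],[1,0,0,0,0],[1,0,0,0,0]])

```text
time_s: 7.38
position: [0.5343, 0.2443, 0.2604]
ee_rot: [0.184, 0.983, 0.0, 0.0]
ft_force: [-0.7, 0.8, 0.1]
width: 0.0875
```

```bash
python3 snap.py 9 wrist; python3 tilt.py 9 160 250
```

```text
t 7.3833 grasp [0.5344 0.2443 0.0884] yawx 158.7525493445318 tilt -0.9999999985795522 w 0.08745308118588183 F [-0.7305  0.8247  0.0754] j [ 0.3892  0.4166  2.0109 -0.      0.714  -0.8107]
160 a -42.4 z -1.2 [217. 166. 105.]
168 a -36.2 z -1.3 [207. 160. 106.]
176 a -35.8 z 34.4 [141. 136. 119.]
184 a -35.6 z 61.5 [140. 134. 127.]
192 a -31.4 z 64.6 [208. 200. 189.]
200 a -31.3 z 79.9 [23. 24. 23.]
208 a -27.4 z 84.7 [36. 35. 35.]
216 a -23.1 z 84.8 [34. 33. 33.]
224 a -18.5 z 84.8 [31. 30. 31.]
232 a -14.5 z 84.8 [33. 31. 32.]
240 a -9.7 z 84.7 [30. 30. 30.]
248 a -5.2 z 84.4 [30. 29. 29.]
```

View pics/wrist_9.png

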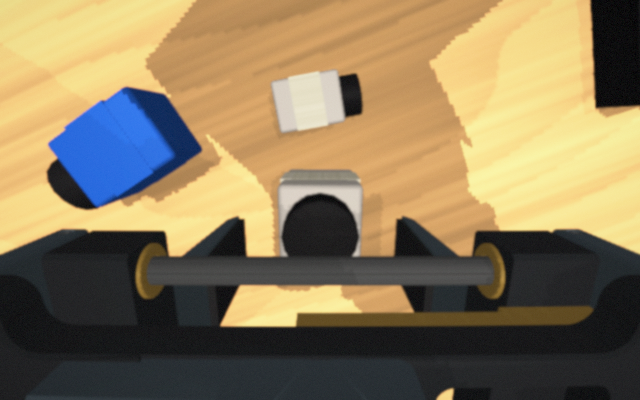

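Released. The jar stands flat: the cap top is level and measures about 86 mm above the bench reading. Next is the lid.

Emit:
apply_moves(moves=[[1,0,0,-0.005,0],[1,0,0,-0.015,0],[1,0,0,-0.025,0],[1,0,0,-0.03,0],[1,0,0,-0.03,0],[1,0,0,-0.03,0],[1,-0.0095,-0.0287,0,0],[1,-0.0095,-0.0287,0,0],[1,-0.0095,-0.0287,0,0],[1,-0.0095,-0.0287,0,0]])

```text
time_s: 8.27
position: [0.5277, 0.1224, 0.396]
ee_rot: [0.184, 0.983, 0.0, 0.0]
ft_force: [0.2, -0.4, 0.4]
width: 0.0912
```

Emit:
apply_moves(moves=[[1,-0.0095,-0.0287,0,0],[1,-0.0095,-0.0287,0,0],[1,-0.0095,-0.0287,0,0],[1,-0.0095,-0.0287,0,0],[1,-0.0095,-0.0287,0,0],[1,-0.0095,-0.0287,0,0],[1,-0.0095,-0.0287,0,0],[1,-0.0095,-0.0287,0,0],[1,-0.0095,-0.0287,0,0],[1,-0.0095,-0.0287,0,0]])

```text
time_s: 9.1
position: [0.5123, -0.1798, 0.3959]
ee_rot: [0.184, 0.983, -0.0, 0.0]
ft_force: [1.1, 0.5, -0.3]
width: 0.0912
```

Emit:
apply_moves(moves=[[1,-0.0095,-0.0287,0,7],[1,0,0,0,7],[1,0,0,0,7],[1,0,0,0,7],[1,0,0,0,7],[1,0,0,0,7],[1,0,0,0,7],[1,0,0,0,7],[1,0,0,0,7],[1,0,0,0,7]])

```text
time_s: 9.93
position: [0.5111, -0.2085, 0.3957]
ee_rot: [0.717, 0.697, 0.0, 0.0]
ft_force: [0.8, -0.7, -0.2]
width: 0.0913
```

Emit:
apply_moves(moves=[[1,0,0,0,7],[1,0,0,0,5],[1,0,0,0,0],[1,0,0,0,0]])

```text
time_s: 10.27
position: [0.5111, -0.2085, 0.3956]
ee_rot: [0.783, 0.622, 0.0, 0.0]
ft_force: [-0.8, 0.5, -0.0]
width: 0.0912
```

```bash
python3 snap.py 10 wrist top
```

```text
t 10.2667 grasp [ 0.5111 -0.2086  0.2236] yawx 76.92495695493753 tilt -0.9999999716839502 w 0.0912125225213557 F [-0.7877  0.4717 -0.0013] j [-0.4296  0.159   2.04   -0.      0.9424 -0.2014]
```

View pics/wrist_10.png

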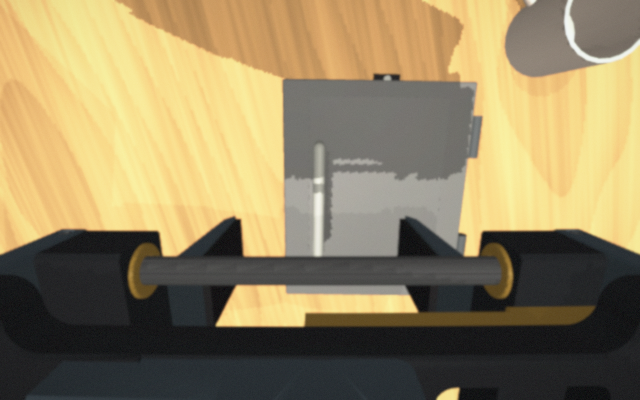

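View pics/top_10.png

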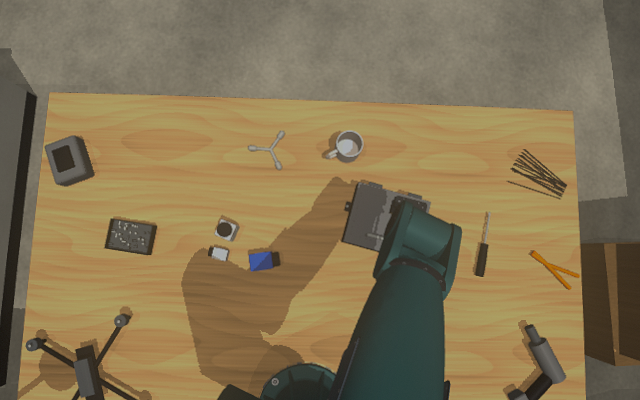

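In the top view the jar stands at (226,229). The wrist view has the handle bar running straight down column 319, from (319,145) to (319,255). I'll measure it and the hinge.

Run:
```python
from h import *
np.set_printoptions(precision=4,suppress=True)
from scipy.spatial.transform import Rotation as Ro
f,o=pickle.load(open("wrist_10.pkl","rb"))
W=wcloud(f,o["position"],o["ee_rot"])
R=Ro.from_quat(o["ee_rot"]).as_matrix(); g=o["position"]+R[:,2]*.172
S=(W-g)@R   # tool coords rel grasp
s=S[140:255,295:345].reshape(-1,3); w=W[140:255,295:345].reshape(-1,3)
b=w[:,2]>.1
p=s[b]; print(b.sum(),"x range",np.percentile(p[:,0],[0,2,98,100]),"y",np.percentile(p[:,1],[2,50,98]),"ztop",np.percentile(w[b][:,2],[50,90]))
m=np.polyfit(p[:,0],p[:,1],1);print("bar line y=",m,np.degrees(np.arctan(m[0])))
# lid extents
L=S[70:300,250:500].reshape(-1,3); lw=W[70:300,250:500].reshape(-1,3)
q=L[(lw[:,2]>.068)&(lw[:,2]<.085)]
print("lid",np.median(lw[(lw[:,2]>.068)&(lw[:,2]<.085)][:,2]),cv2.minAreaRect(q[:,:2].astype(np.float32)))
print("edge y by x")
for x in (0.03,0.05,0.07,0.09):
    k=q[abs(q[:,0]-x)<.004]; print(x,np.percentile(k[:,1],[1,99]))
print("bench",np.median(W[20:60,150:250,2]))
```

```text
1288 x range [-0.0448 -0.0417  0.0521  0.0538] y [-0.0071 -0.0018  0.0026] ztop [0.1184 0.1196]
bar line y= [ 0.0171 -0.0021] 0.979467637020645
lid 0.07529890586411701 ((-0.001455157995223999, 0.057630568742752075), (0.22003819048404694, 0.18926389515399933), 0.774324893951416)
edge y by x
0.03 [-0.0348  0.1405]
0.05 [-0.0343  0.1486]
0.07 [-0.0344  0.1492]
0.09 [-0.0335  0.1407]
bench nan
```

Emit:
apply_moves(moves=[[1,0.004,-0.002,0.01,0.7],[1,0,0,0.025,0],[1,0,0,0.025,0],[1,0,0,0.025,0],[1,0,0,0.015,0],[1,0,0,0.0075,0],[1,0,0,0,0],[-1,0,0,0,0],[-1,0,0,0,0],[-1,0,0,0,0]], newtons=20)

```text
time_s: 11.2
position: [0.5104, -0.2043, 0.2889]
ee_rot: [0.788, 0.616, 0.0, 0.001]
ft_force: [0.2, -0.3, 0.3]
width: 0.0742
```

Emit:
apply_moves(moves=[[-1,0,0,0,0],[-1,0,0,0,0],[-1,0,0,0,0],[-1,0,0,0,0],[-1,0,0,0,0],[-1,0,0,0,0],[-1,0,0,0,0],[-1,0,0,0,0],[-1,0,0,0,0]])

```text
time_s: 11.95
position: [0.5101, -0.2042, 0.2878]
ee_rot: [0.788, 0.616, -0.0, -0.0]
ft_force: [0.3, 0.1, 0.4]
width: 0.0139
```

```bash
python3 snap.py 11 wrist; python3 -c "
import numpy as np
p=None
for d in range(0,67,6):
    t=np.radians(d);q=np.array([-145*np.cos(t)+46*np.sin(t),145*np.sin(t)+46*np.cos(t)])
    if p is not None: print(d,(q-p).round(1),q.round(1))
    p=q"
```

```text
t 11.95 grasp [ 0.5101 -0.2042  0.1158] yawx 76.05433236337257 tilt -0.99999999801613 w 0.013913553722385636 F [0.2575 0.071  0.4458] j [-0.4232  0.3209  2.0837 -0.      0.7371 -0.1797]
6 [ 5.6 14.9] [-139.4   60.9]
12 [ 7.1 14.2] [-132.3   75.1]
18 [ 8.6 13.4] [-123.7   88.6]
24 [ 9.9 12.4] [-113.8  101. ]
30 [11.2 11.3] [-102.6  112.3]
36 [12.3 10.1] [-90.3 122.4]
42 [13.3  8.8] [-77.  131.2]
48 [14.1  7.3] [-62.8 138.5]
54 [14.8  5.8] [-48.  144.3]
60 [15.4  4.2] [-32.7 148.6]
66 [15.7  2.6] [-17.  151.2]
```

View pics/wrist_11.png

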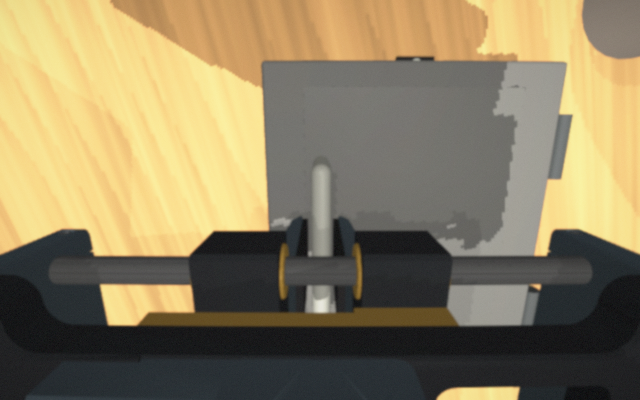

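Emit:
apply_moves(moves=[[-1,0,0,0,0],[-1,0,0,0,0],[-1,0,0,0,0],[-1,0,0.0028,-0.0075,0],[-1,0,0.0028,-0.0075,0],[-1,0,0.0035,-0.0071,0],[-1,0,0.0035,-0.0071,0],[-1,0,0,0,0]])

```text
time_s: 12.67
position: [0.5228, -0.2074, 0.3181]
ee_rot: [0.788, 0.616, 0.0, 0.0]
ft_force: [1.9, -0.6, -3.8]
width: 0.0096
```

```bash
python3 snap.py 12 wrist
```

```text
t 12.6667 grasp [ 0.5229 -0.2074  0.1461] yawx 76.05440248035269 tilt -0.9999999114284837 w 0.009611032901937025 F [ 1.928  -0.618  -3.7885] j [-0.419   0.2891  2.0513  0.      0.8008 -0.1756]
```

View pics/wrist_12.png

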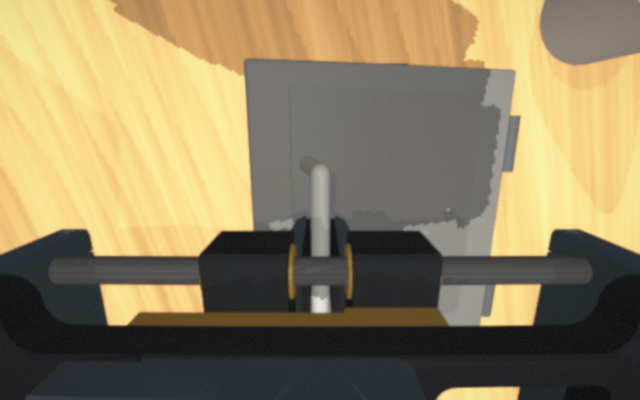

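The lid is rising with the bar, which now sits at (320,230), and the force is small at 3.8 N.

Emit:
apply_moves(moves=[[-1,0,0.0043,-0.0067,0],[-1,0,0.0043,-0.0067,0],[-1,0,0.005,-0.0062,0],[-1,0,0.005,-0.0062,0],[-1,0,0.0056,-0.0057,0],[-1,0,0.0056,-0.0057,0],[-1,0,0,0,0]])

```text
time_s: 13.3
position: [0.5514, -0.2144, 0.3557]
ee_rot: [0.788, 0.616, -0.001, -0.001]
ft_force: [-16.6, 4.0, 13.6]
width: 0.0097
```

Emit:
apply_moves(moves=[[-1,0,0.0061,-0.0051,0],[-1,0,0.0062,-0.0051,0],[-1,0,0.0066,-0.0044,0],[-1,0,0.0067,-0.0044,0],[-1,0,0.007,-0.0037,0],[-1,0,0.0071,-0.0037,0],[-1,0,0,0,0]])

```text
time_s: 13.88
position: [0.5908, -0.2242, 0.3823]
ee_rot: [0.788, 0.616, 0.0, 0.0]
ft_force: [-7.4, 2.0, 11.5]
width: 0.0093
```

```bash
python3 snap.py 13 wrist
```

```text
t 13.8833 grasp [ 0.5908 -0.2242  0.2103] yawx 76.05549162322866 tilt -0.9999999741332071 w 0.009333583518698 F [-7.435   1.9505 11.4992] j [-0.3996  0.3011  1.888   0.0001  0.9522 -0.1563]
```

View pics/wrist_13.png

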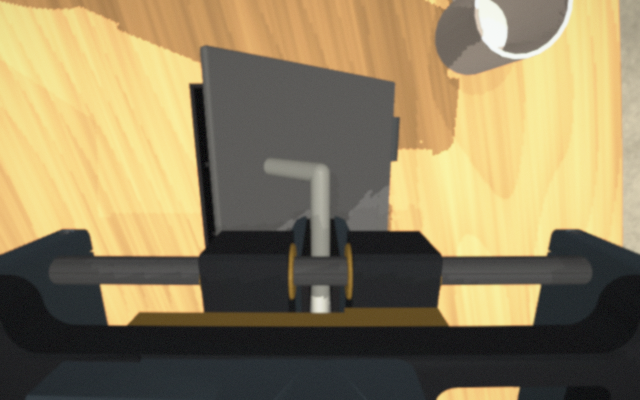

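```bash
cat > lid.py <<'E'
import sys
from h import *
from scipy.spatial.transform import Rotation as Ro
f,o=pickle.load(open(f"wrist_{sys.argv[1]}.pkl","rb"))
W=wcloud(f,o["position"],o["ee_rot"])
u0,u1,v0,v1=map(int,sys.argv[2:6])
P=W[v0:v1,u0:u1].reshape(-1,3); P=P[np.isfinite(P).all(1)]
for _ in range(4):
    c=P.mean(0); n=np.linalg.svd(P-c,full_matrices=False)[2][2]; n*=np.sign(n[2])
    r=(P-c)@n; P=P[abs(r)<2.5*np.median(abs(r))+1e-4]
R=Ro.from_quat(o["ee_rot"]).as_matrix(); g=o["position"]+R[:,2]*.172
print("n",n.round(3),"angle",np.degrees(np.arccos(n[2])).round(2),"az",np.degrees(np.arctan2(n[1],n[0])).round(2),"rms",r.std(),"bar above lid",((g-c)@n).round(4),"grasp",g.round(4))
E
python3 lid.py 13 225 300 80 150; python3 lid.py 13 330 375 100 170; python3 lid.py 12 300 470 90 150
```

```text
n [ 0.697 -0.163  0.698] angle 45.71 az -13.14 rms 0.0005403393448437245 bar above lid 0.0408 grasp [ 0.5908 -0.2242  0.2103]
n [ 0.729 -0.175  0.662] angle 48.58 az -13.46 rms 0.0003715786664775713 bar above lid 0.0404 grasp [ 0.5908 -0.2242  0.2103]
n [ 0.202 -0.047  0.978] angle 12.0 az -13.1 rms 0.0004966058382938664 bar above lid 0.041 grasp [ 0.5229 -0.2074  0.1461]
```

The lid is at about 47.5°. The push is radially outward and mild, so I'll ease it 2 mm upward while continuing.

Emit:
apply_moves(moves=[[-1,0,0.0073,-0.0041,0],[-1,0,0.0074,-0.0036,0],[-1,0,0.0076,-0.0024,0],[-1,0,0.0077,-0.002,0],[-1,0,0,0,0],[-1,0,0,0,0]])

```text
time_s: 14.43
position: [0.6194, -0.2313, 0.3933]
ee_rot: [0.788, 0.616, 0.0, 0.0]
ft_force: [-4.3, 1.5, 5.0]
width: 0.0096
```

```bash
python3 snap.py 14 wrist scene top
```

```text
t 14.4333 grasp [ 0.6195 -0.2313  0.2213] yawx 76.05889189050963 tilt -0.9999998013791105 w 0.009572374407294942 F [-4.2598  1.4546  5.0402] j [-0.3926  0.3324  1.8223  0.0002  0.9862 -0.1494]
```

View pics/wrist_14.png

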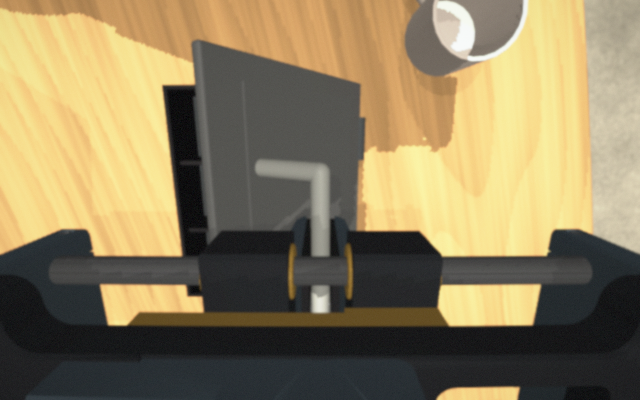

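View pics/scene_14.png

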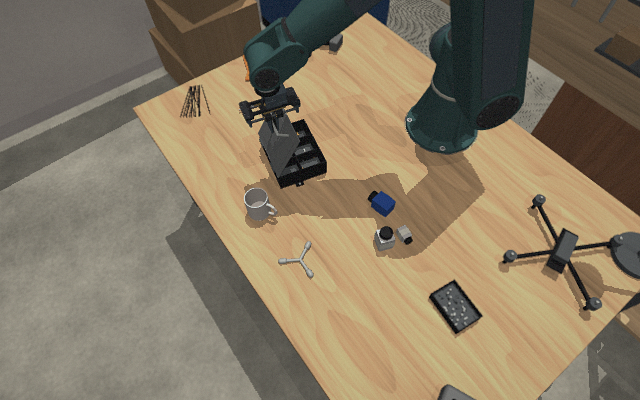

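```bash
python3 lid.py 14 210 250 75 145;python3 lid.py 14 260 350 80 150; python3 lid.py 14 210 350 70 150; python3 lid.py 14 332 352 90 190
python3 - <<'E'
from h import *
f,o=pickle.load(open("scene_14.pkl","rb")); W=cloud(f)
g=o["position"]-[0,0,.172]
# scene lid: find points near the lid plane region
ax=np.array([np.cos(np.radians(-13.3)),np.sin(np.radians(-13.3))]); la=np.array([-ax[1],ax[0]])
d=W[...,:2]-g[:2]; a=d@ax; l=d@la
m=(abs(l)<.11)&(W[...,2]>.09)&(W[...,2]<.21)&(a>-.06)&(a<.06)
vs,us=np.nonzero(m); print(len(vs),us.min(),us.max(),vs.min(),vs.max())
P=np.stack([a[m],W[...,2][m]],1); 
vx,vz,x0,z0=cv2.fitLine(P.astype(np.float32),cv2.DIST_HUBER,0,.003,.003).ravel()
print("lid line angle",np.degrees(np.arctan2(vz,vx)),"res",np.median(abs((P-[x0,z0])@[vz,-vx])))
for v,u in zip(vs[::25],us[::25]): print(u,v,a[v,u].round(3),l[v,u].round(3),W[v,u,2].round(3))
c=f["color"][80:200,220:360,::-1]
cv2.imwrite("pics/scene_14c.png",cv2.resize(c,None,fx=5,fy=5,interpolation=cv2.INTER_CUBIC))
E
```

```text
n [ 0.834 -0.199  0.515] angle 59.01 az -13.42 rms 0.00043963203341126325 bar above lid 0.0418 grasp [ 0.6195 -0.2313  0.2213]
n [ 0.85  -0.182  0.494] angle 60.38 az -12.09 rms 0.00046193000282058376 bar above lid 0.0389 grasp [ 0.6195 -0.2313  0.2213]
n [ 0.843 -0.179  0.507] angle 59.53 az -12.01 rms 0.000690776788610904 bar above lid 0.0398 grasp [ 0.6195 -0.2313  0.2213]
n [ 0.853 -0.193  0.486] angle 60.94 az -12.77 rms 0.00035385004159250966 bar above lid 0.0386 grasp [ 0.6195 -0.2313  0.2213]
1002 260 297 112 173
lid line angle -59.926266 res 0.0011637779182363086
271 112 -0.022 -0.093 0.177
263 122 0.009 -0.108 0.123
267 124 0.002 -0.079 0.139
264 126 0.013 -0.087 0.125
283 127 -0.032 0.005 0.195
262 129 0.021 -0.095 0.105
267 130 0.008 -0.071 0.118
272 131 0.01 0.018 0.209
272 132 0.011 0.021 0.207
273 133 -0.002 -0.024 0.148
274 134 -0.004 -0.02 0.146
263 136 0.027 -0.066 0.1
265 137 0.023 -0.056 0.103
290 137 -0.036 0.064 0.206
287 138 -0.029 0.051 0.191
284 139 -0.021 0.04 0.177
280 140 -0.011 0.022 0.157
277 141 -0.002 0.015 0.147
275 142 0.004 0.011 0.141
273 143 0.009 -0.002 0.122
270 144 0.018 -0.015 0.107
295 144 -0.04 0.1 0.208
291 145 -0.03 0.087 0.194
286 146 -0.017 0.069 0.174
282 147 -0.008 0.051 0.154
278 148 0.004 0.039 0.14
276 149 0.009 0.03 0.126
274 150 0.015 0.023 0.116
274 151 0.016 0.025 0.114
274 152 0.018 0.029 0.113
275 153 0.017 0.037 0.116
278 154 0.01 0.052 0.125
282 155 0.002 0.076 0.144
287 156 -0.009 0.095 0.156
276 158 0.02 0.057 0.114
284 159 0.001 0.091 0.139
277 161 0.021 0.067 0.109
286 162 0.0 0.108 0.143
276 165 0.028 0.072 0.096
277 168 0.028 0.082 0.091
279 173 0.029 0.104 0.091
```

View pics/scene_14c.png

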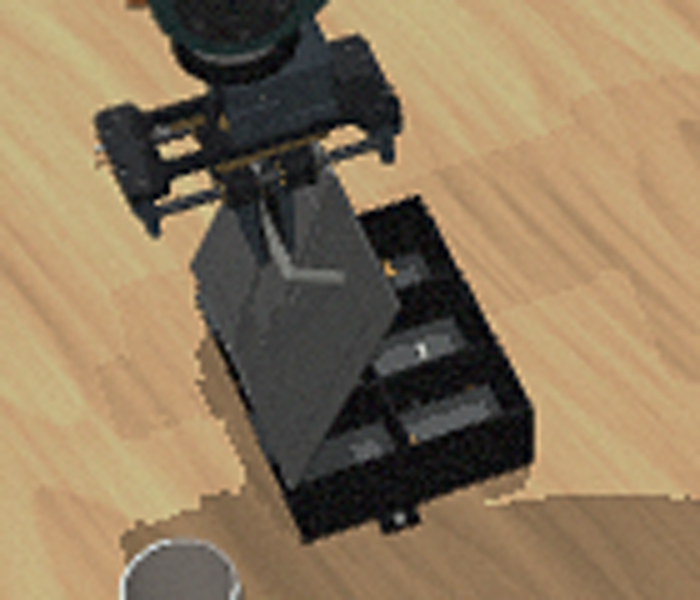

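All the estimates give about 60°. I'll check that it holds steady, and check the jar.

Emit:
apply_moves(moves=[[-1,0,0,0,0],[-1,0,0,0,0],[-1,0,0,0,0],[-1,0,0,0,0],[-1,0,0,0,0],[-1,0,0,0,0],[-1,0,0,0,0],[-1,0,0,0,0]])

```text
time_s: 15.25
position: [0.6188, -0.2312, 0.3931]
ee_rot: [0.788, 0.616, 0.0, 0.0]
ft_force: [-3.3, 2.8, 3.6]
width: 0.0092
```

```bash
python3 snap.py 15 wrist top; python3 lid.py 15 210 350 70 150
python3 - <<'E'
from h import *
f,o=pickle.load(open("top_15.pkl","rb")); W=cloud(f)
S=W[212:245,212:242].reshape(-1,3); p=S[S[:,2]>.078]; print("cap top",len(p),p.mean(0),np.median(p[:,2]))
f0=pickle.load(open("top0.pkl","rb")); d=cv2.absdiff(f["color"],f0["color"]).max(2)
for n,(u,v,r) in dict(mug=(345,147,22),driver=(483,245,20),tray=(130,236,28),wrench=(268,150,22),small=(219,254,12)).items(): print(n,np.percentile(d[v-r:v+r,u-r:u+r],[50,95]))
c=f["color"][180:290,190:300,::-1]; cv2.imwrite("pics/top_15c.png",cv2.resize(c,None,fx=5,fy=5,interpolation=cv2.INTER_CUBIC))
E
```

```text
t 15.25 grasp [ 0.6189 -0.2311  0.2211] yawx 76.04753947388657 tilt -0.9999999316039253 w 0.009186078520628266 F [-3.343   2.7557  3.6188] j [-0.3928  0.3318  1.8236  0.0002  0.9859 -0.1494]
n [ 0.84  -0.18   0.511] angle 59.26 az -12.09 rms 0.0006947060749311465 bar above lid 0.0399 grasp [ 0.6189 -0.2311  0.2211]
cap top 173 [0.52630449 0.24583654 0.08719107] 0.08730582487847525
mug [22. 28.]
driver [23. 25.]
tray [23. 27.]
wrench [25. 27.]
small [22. 32.]
```

View pics/top_15c.png

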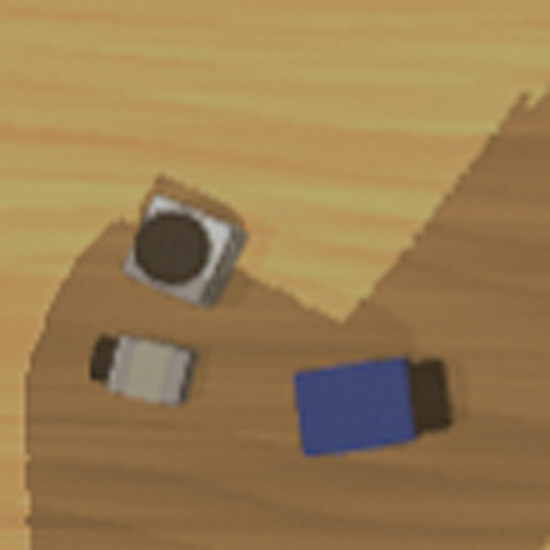

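```bash
python3 -c "
from station import *
print(hand_in())"
```

```text
the job is handed in; nothing more can be done
None
```

The screw jar is standing on its base, released, and the gripper is holding the case lid open at about 60°. I handed the job in at about 15.3 s.

- **Jar:** I gripped the larger white jar lightly by its cap and tipped it up about its lower base edge, keeping that edge on the bench. I set it flat, let go and backed away. The cap top is level and measures about 87 mm high in the top view (86 mm nominal). It now stands at about (0.526, 0.246).
- **Lid:** The gripper still holds the handle bar at 20 N. Separate fits of the lid's tilt gave 59.0° to 60.9°. The last one, after a 0.7 s hold in which the handle moved back 0.6 mm, gave 59.3°. The fits differ by about 1–2°, and I made no further correction.
- **Forces:** Partway through the lid arc the force readings rose to about 22 N because my path was about 2 mm too tight. I eased it, and the force was about 6 N at the end.
- **Other things on the bench:** The mug, screwdriver, tray, wrench and small white jar look unmoved when the first and last top pictures are compared. The blue jar I checked only by eye.

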